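# Pressing a pack of pinned boards in the cubby under the stairs

## Task

Stack every birch board lying on the table onto the two pins of the press, fully down one on another, then take the steel pressing plate from its green stand and put it fully home on the pins on top of the boards and let go of it. Then press the yellow pedal right down to its stop, hold it there for about a second and let it spring up, and afterwards put the pressing plate back fully down on the pins of its stand, leaving the boards on the press. Leave the shuttlecocks, wristband, cone, mug and green bottle where they are.

Things in the scene. Friction and masses are not known exactly. Their poses are not given: they have to be found in the camera images.
- board1: birch board, 40 x 110 x 10 mm, lying flat, one of two to four alike (None from the start if absent). Origin at the centre of its underside; x across the 40 mm width, y along the length, z up as laid. Two 11 mm round holes go right through on the centre line at y = +40 and -40 mm: it fits the pins either way round and either face up. 40 g or so; grip it across its width at mid length.
- board2: birch board, 40 x 110 x 10 mm, lying flat, one of two to four alike (None from the start if absent). Origin at the centre of its underside; x across the 40 mm width, y along the length, z up as laid. Two 11 mm round holes go right through on the centre line at y = +40 and -40 mm: it fits the pins either way round and either face up. 40 g or so; grip it across its width at mid length.
- board3: birch board, 40 x 110 x 10 mm, lying flat, one of two to four alike (None from the start if absent). Origin at the centre of its underside; x across the 40 mm width, y along the length, z up as laid. Two 11 mm round holes go right through on the centre line at y = +40 and -40 mm: it fits the pins either way round and either face up. 40 g or so; grip it across its width at mid length.
- board4: birch board, 40 x 110 x 10 mm, lying flat, one of two to four alike (None from the start if absent). Origin at the centre of its underside; x across the 40 mm width, y along the length, z up as laid. Two 11 mm round holes go right through on the centre line at y = +40 and -40 mm: it fits the pins either way round and either face up. 40 g or so; grip it across its width at mid length.
- press: press fixed to the table: grey foot 90 (x) by 220 (y) by 12 mm, on it an aluminium bed bar 30 mm wide, 130 mm long (y). Dark jaws, up to z = 75 mm, stand across the ends at y = +-70 to 82 mm with blue blocks behind to y = +-110 mm; pressing the pedal slides them 12 mm inward along y, just short of a well stacked pack. Origin at the centre of its underside, z up.
- press_bed (a point): point on top of the press bed, 30 mm above the table, midway between its two upright steel pins, which stand at y = +40 and -40 mm of the press, 8 mm thick, 56 mm tall above the bed, the last 10 mm tapered to 3 mm. A board fully down on the bed has the centre of its underside here.
- stand: green parking stand standing fast on the table: foot 70 x 140 x 10 mm, bed bar 30 mm wide (x) and 120 mm long (y), top at z = 30 mm, two steel pins at y = +40 and -40 mm, 8 mm thick, 22 mm tall above the bed, the last 10 mm tapered. Origin at the centre of its underside, z up.
- stand_bed (a point): point on the top of the stand's bed, midway between its two pins, 30 mm above the table; the parked pressing plate has the centre of its underside here
- cover: steel pressing plate, 46 mm (x) by 112 mm (y) and 8 mm thick, with two 11 mm through holes at y = +40 and -40 mm and a black grip bar on top, 12 mm wide (x), 50 mm long (y), standing from z = 8 to 38 mm. Origin at the centre of its underside, z up. 300 g or so. It starts parked on the stand's pins; it fits either way round.
- pedal_base: grey foot of the pedal, standing fast on the table, 150 mm (x) by 80 mm (y), 14 mm thick; origin at the centre of its underside, z up. The hinge runs along y at x = +55 mm, z = 34 mm; the yellow treadle (118 x 64 x 8 mm) runs from it towards -x, its free end raised.
- pedal (a joint): angle of the treadle: 0 up, 0.26 rad at its stop, where the treadle is level. It takes about 4 N at pedal_pad to start and about 9 N at the stop, and springs back when let go.
- pedal_pad (a point): point on top of the treadle near its free end, 90 mm from the hinge, on the ribbed rubber: where to press. About 61 mm above the table when up, 38 mm at the stop; it moves with the treadle.
- shuttle1: bystander: nylon shuttlecock standing on its skirt, 64 mm wide, 83 mm tall; origin under its centre
- shuttle2: bystander: as shuttle1
- wristband: bystander: blue hard silicone wristband lying flat, 68 mm across, 14 mm high; origin under its centre
- cone: bystander: orange cone marker, 90 mm wide, 75 mm tall; origin under its centre
- mug: bystander: black mug, 80 mm wide, 95 mm tall, handle towards its +y; origin under its centre
- spray: bystander: green bottle, 48 mm wide, 130 mm tall; origin under its centre
Things that resemble listed ones, but are neither listed nor needed, are in the scene too. Leave any orange or pink look-alike of the pedal_base alone. What is shaped like the cover but pink is not meant.

How it is judged:
By the outcome, as a careful person would: the job done as asked, in the order asked, and still so for the second after the job is handed in, with the robot touching nothing.
Of board1, board2, board3, board4 only 2 to 4 are there at a start; the rules pass over those that are not, and their reading is None.
At some moment in a run one of board1, board2, board3, board4 may be knocked a few centimetres aside while the robot is not near it.
Once in a run the grip may slacken for a moment while it holds something.
It also fails if it takes over 210 s, if anything falls off the work surface, if the arm or the gripper's body presses on something with over 40 N, if the wrist force passes 120 N, or if a joint passes its speed limit or range.

## Robot

A 6-joint arm with a two-finger parallel gripper is mounted at the origin on the work surface. World frame = base frame: x ahead of the robot, y to its left, z up, the work surface at z = 0. Lengths are in mm, angles in rad, forces in N, time in s.
With the tool pointing down it reaches from about 350 to 800 mm from the base axis. Payload 7.3 kg.
Tool frame: the origin (TCP) lies midway between the tips of the shut fingers; the grasp point (between the pads) lies 19 mm behind it (robot.grip_point_offset is the distance from the TCP to the grasp point, in mm); z points along the fingers, y is the line along which they close (so a half turn about z gives the same grasp; the last joint's range is limited). The gripper opens to 85 mm and grips with 20 to 120 N. Pads are 22 mm wide; open, the fingers measure 114 mm over their backs; the gripper's body (76 mm by 85 mm) begins 54 mm behind the grasp point. The pads swing forward as they close: fully open they stand 13 mm farther back than shut.
Start: joints at [-1.287, 0.342, 1.524, -0, 1.275, -0.146], TCP at [218.785, -477.26, 231.322] pointing down, gripper open.
Joint ranges: [-2.53, 2.53], [-0.77, 2.02], [0.04, 2.7], [-1, 4.14], [0.28, 2.66], [-3.11, 3.11]. Speed limits (rad/s): [2.57, 2.57, 3.14, 3.14, 3.14, 3.14].

## Interface

Orientations are given as a 3x3 rotation matrix whose columns are the frame's x, y, z axes.
In Python, from cell import robot, cams gives the robot as it stands. The module is installed in compiled form; this text tells all that it offers.
- The arm moves only by the tool drive_tool, never from a script. Its argument "motion" is a list of rows, each a list of 3 entries, a list of its own where there are three numbers: the shift along the world's x, y, z in m, then the turn about the world's z in rad, then the opening, from 0 (shut) to 1 (fully open). A call has 1 to 20 rows; each row shifts and turns the commanded pose from where the row before left it; what a row does not reach is not made up. A row lasts 1/12 s, in which the tool goes at most 41.7 mm and 7.16 degrees, less where a joint would pass 70% of its speed; a pose out of reach is approached as far as the arm can. A call with a gripper value outside its range is refused whole. The fingers move at their own pace and stop on an object; "force" is the grip in N (left out, the last holds). Time passes only in rows, so rows that do not move let the fingers close. It gives the time, the measured TCP pose, the force, the opening and the grip force at its end, in the units of the state.
- robot.sense(): the state, without advancing time (a new reading comes with each control period).
- cams.capture(name): name is "scene" or "top" or "wrist"; returns a dict with "image" (480x640x3 uint8, red, green, blue), "fx", "fy", "cx", "cy" (pixels), "cam_to_world" (4x4, takes a point from camera to world coordinates). Camera axes: x right, y down, z forward; pixel columns grow to the right and rows downward; lengths in mm; the calibration is good to about 2 mm. The wrist camera is an equidistant fisheye: a pixel r from the principal point sees the ray r / f radians off the axis. A picture is of the moment at which its call begins. There is no depth.
- robot.job_done(): hands the job in; it is judged then, once.
The state is a dict: "clock": time; "qpos": joint angles; "joint_velocities": joint speeds; "joint_torque": joint torques, N m; "ee_pos": TCP position; "tcp_rot": TCP orientation; "wrist_force": force on the tool from outside, world axes, zero at the start; "ft_torque": the same for the moment, N m; "opening": finger opening in mm; "grasp_force": force on a finger pad.
Only numpy, scipy, OpenCV 4.12 (cv2) and the standard library are available. Lean on these libraries where they do the work, as an engineer would, in place of code of your own. Each camera call takes 0.05 s, during which the arm holds its last target. There are 200 camera calls.

## Working session

There is one attempt and no reset: what is moved stays moved. The work goes in short steps, Python scripts to look and compute and a tool call to move; the robot and the scene stay as the last step left them, time stands still between calls to the robot, and variables do not carry over. Pictures are saved under pics/ and viewed, at most 14 in all, crops included, and the job is handed in when it is done.

Besides the shell and the picture viewer there is one more tool, called as name(argument=value, ...), one argument or row to a line, values as JSON. drive_tool: Moves the arm, as the interface text tells. Its arguments: {"type":"object","properties":{"motion":{"type":"array"},"force":{"type":"number"}},"required":["motion"]}

```bash
mkdir -p pics; ls; python3 - <<'E'
from cell import robot,cams
import cv2,numpy as np
for n in ("top","scene"):
    c=cams.capture(n); cv2.imwrite(f"pics/{n}0.png",c["image"][:,:,::-1]); np.savez(f"{n}0.npz",**c)
    print(n,c["fx"],c["fy"],c["cx"],c["cy"]);print(np.round(c["cam_to_world"],3))
s=robot.sense();print(s);print(robot.grip_point_offset)
E
```

```text
pics
top 556.0791706741277 556.0791706741277 319.49853882581453 227.55970094503616
[[-8.000000e-03 -9.900000e-01  1.440000e-01  2.375400e+02]
 [-1.000000e+00  8.000000e-03 -4.000000e-03  1.811900e+01]
 [ 3.000000e-03 -1.440000e-01 -9.900000e-01  1.745929e+03]
 [ 0.000000e+00  0.000000e+00  0.000000e+00  1.000000e+00]]
scene 557.529562324713 557.529562324713 326.2781757151862 229.8982631850502
[[ 8.040000e-01  4.530000e-01 -3.850000e-01  9.963520e+02]
 [ 5.940000e-01 -6.190000e-01  5.130000e-01 -6.658540e+02]
 [-7.000000e-03 -6.410000e-01 -7.670000e-01  1.128808e+03]
 [ 0.000000e+00  0.000000e+00  0.000000e+00  1.000000e+00]]
{'clock': 0.1, 'qpos': array([-1.28700805e+00,  3.42668076e-01,  1.52490685e+00,  1.94830322e-05,
        1.27539808e+00, -1.45987760e-01]), 'joint_velocities': array([-0.00193703, -0.00097064, -0.0025221 , -0.00173773, -0.00174473,
        0.00139284]), 'joint_torque': array([ 1.93728396e-03, -4.34447587e+01, -2.46491700e+01, -4.55704117e-05,
        4.66532452e-03, -2.65468202e-05]), 'ee_pos': array([ 218.68301194, -476.90312993,  230.69276618]), 'tcp_rot': array([[ 9.09061501e-01,  4.16661796e-01, -3.68595051e-04],
       [ 4.16661902e-01, -9.09060554e-01,  1.33035161e-03],
       [ 2.19231471e-04, -1.36295095e-03, -9.99999047e-01]]), 'wrist_force': array([-0.26150648, -0.27181096, -0.62843016]), 'ft_torque': array([-0.0064342 , -0.00603672,  0.01264597]), 'grasp_force': 0.0, 'opening': 85.38815871555403}
18.700000000000003
```

View pics/top0.png

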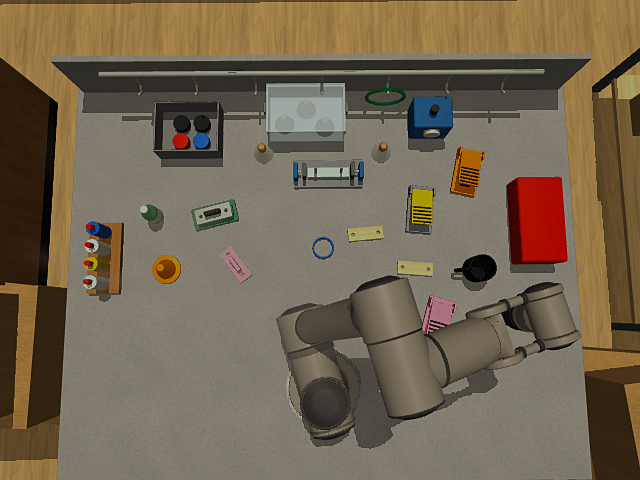

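View pics/scene0.png

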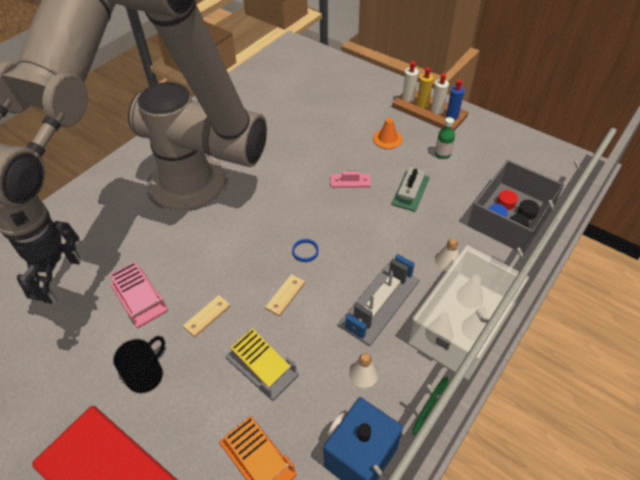

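Candidates: boards are the cream strips at top (365,234) and (415,268). The pedal is the yellow one at (420,208); I ignore the orange (467,170) and pink (438,315) ones. The cover is the steel plate with black grip on the green stand at (214,213), not the pink one at (236,264). The press is at (328,173).

```bash
cat > h.py <<'E'
import numpy as np,cv2
from cell import robot,cams
def cap(n,save=None):
    c=cams.capture(n)
    if save: cv2.imwrite(f"pics/{save}.png",c["image"][:,:,::-1])
    c["n"]=n; return c
def ray(c,u,v):
    x=(u-c["cx"])/c["fx"];y=(v-c["cy"])/c["fy"]
    if c["n"]=="wrist":
        r=np.hypot(x,y); k=np.sin(r)/max(r,1e-9); d=np.array([x*k,y*k,np.cos(r)])
    else: d=np.array([x,y,1.])
    T=np.array(c["cam_to_world"]); return T[:3,3],T[:3,:3]@d
def onplane(c,u,v,z):
    o,d=ray(c,u,v); return o+d*(z-o[2])/d[2]
def cross(c1,p1,c2,p2):
    o1,d1=ray(c1,*p1);o2,d2=ray(c2,*p2);d1/=np.linalg.norm(d1);d2/=np.linalg.norm(d2)
    t=np.linalg.lstsq(np.c_[d1,-d2],o2-o1,rcond=None)[0]
    a=o1+d1*t[0];b=o2+d2*t[1];return (a+b)/2,np.linalg.norm(a-b)
def proj(c,P):
    T=np.array(c["cam_to_world"]);p=T[:3,:3].T@(np.array(P,float)-T[:3,3])
    if c["n"]=="wrist":
        r=np.hypot(p[0],p[1]);th=np.arctan2(r,p[2]);k=th/max(r,1e-9);return c["cx"]+c["fx"]*p[0]*k,c["cy"]+c["fy"]*p[1]*k
    return c["cx"]+c["fx"]*p[0]/p[2],c["cy"]+c["fy"]*p[1]/p[2]
def blobs(c,lo,hi,amin=30,z=None):
    hsv=cv2.cvtColor(c["image"],cv2.COLOR_RGB2HSV);m=cv2.inRange(hsv,np.array(lo),np.array(hi))
    out=[]
    for k in cv2.findContours(m,cv2.RETR_EXTERNAL,cv2.CHAIN_APPROX_NONE)[0]:
        if cv2.contourArea(k)<amin: continue
        P=k[:,0,:].astype(float)
        if z is None: r=cv2.minAreaRect(k)
        else:
            W=np.array([onplane(c,u,v,z)[:2] for u,v in P],np.float32); r=cv2.minAreaRect(W)
        out.append((P.mean(0).round(1),np.round(r[0],1),np.round(r[1],1),round(r[2],1)))
    return out
E
python3 - <<'E'
from h import *
def ld(n):
    d=dict(np.load(n+"0.npz"));d["n"]=n;return d
t=ld("top");s=ld("scene")
for c in(t,s):
    print(c["n"]);
    for nm,lo,hi,z in(("birch",(20,40,150),(35,140,255),10),("blue",(100,120,60),(125,255,255),60),("yellow",(25,180,120),(33,255,255),50),("green",(60,80,40),(85,255,255),10)):
        for b in blobs(c,lo,hi,40,z):
            if b[0][1]>90: print(nm,*b)
a=cv2.resize(t["image"][140:300,180:500],None,fx=2.5,fy=2.5,interpolation=cv2.INTER_CUBIC)
cv2.imwrite("pics/crop0.png",a[:,:,::-1])
E
```

```text
top
birch [415.  267.7] [ 361.5 -285.9] [108.3  39.9] 85.3
birch [365.3 232.7] [ 472.9 -133.2] [ 39.7 109.2] 4.8
blue [322.8 247.2] [423.2   2.7] [64.  61.3] 89.5
blue [ 92.8 227.6] [488.4 705.1] [37.4 40.6] 74.5
blue [294.5 170. ] [664.6  86.1] [12.4 44.7] 89.9
blue [361.2 169. ] [ 666.2 -119.3] [12.5 44.8] 88.9
blue [200.5 140.4] [761.7 381.9] [45.7 49. ] 46.4
blue [432.8 111.7] [ 849.6 -349.4] [122.4  98.8] 89.6
yellow [ 91.  264.1] [379.8 710.4] [37.7 40.3] 65.7
yellow [420.7 210.6] [ 549.2 -306.1] [ 61.8 106.1] 85.3
green [215.2 213. ] [534.9 342.4] [ 68.1 138.5] 13.9
green [385.  101.9] [ 905.5 -206.5] [ 21.6 112.2] 3.1
green [384.4  91. ] [ 937.2 -206.1] [ 28.3 131.1] 2.7
scene
birch [204.3 313.9] [ 355.6 -287.3] [107.2  34.5] 81.9
birch [283.8 292.2] [ 468.6 -134.3] [ 32.6 106.8] 4.9
blue [362.8 445.2] [ 827.4 -335.8] [149.4 113.3] 89.8
blue [355.7 325.4] [ 671.6 -132.2] [54.9 33.3] 0.5
blue [405.9 264.3] [675.7  76.2] [26.6 60.5] 62.2
blue [305. 250.] [455.1 -32.7] [58.5 67.6] 37.1
blue [498.5 209.2] [775.9 367.9] [47.1 29.5] 2.2
blue [454.8 101.5] [474.8 696.2] [ 38.2 154.7] 22.5
yellow [267.5 366. ] [ 576.5 -313.7] [57.2 61.1] 81.7
green [429.5 404.9] [ 886.8 -170. ] [ 14.8 145. ] 0.4
green [412.3 196.3] [538.2 334.5] [ 61.8 133.2] 13.7
green [446.3 135.2] [503.4 602. ] [42.2 70.5] 28.2
```

View pics/crop0.png

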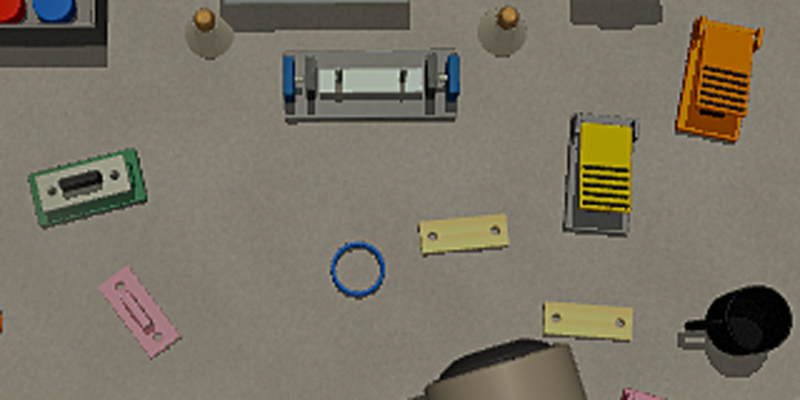

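The crop confirms two birch boards with two holes each at top px (365,233) and (415,268). It also shows the yellow pedal, the green stand with the steel plate and black bar, and the press. The board sizes measure 40x109, as expected. First move: go above board A.

drive_tool(
  motion=[
    [[0.018,0.0245,0],0.0875,1],
    [[0.018,0.0245,0],0.0875,1],
    [[0.018,0.0245,0],0.0875,1],
    [[0.018,0.0245,0],0.0875,1],
    [[0.018,0.0245,0],0.0875,1],
    [[0.018,0.0245,0],0.0875,1],
    [[0.018,0.0245,0],0.0875,1],
    [[0.018,0.0245,0],0.0875,1],
    [[0.018,0.0245,0],0.0875,1],
    [[0.018,0.0245,0],0.0875,1],
    [[0.018,0.0245,0],0.0875,1],
    [[0.018,0.0245,0],0.0875,1],
    [[0.018,0.0245,0],0.0875,1],
    [[0.018,0.0245,0],0.0875,1],
    [[0,0,0],0,1],
  ],
)

```text
clock: 1.35
ee_pos: [472.8, -130.5, 231.0]
tcp_rot: [[-0.092, 0.996, 0.001], [0.996, 0.092, 0.002], [0.002, 0.001, -1.0]]
wrist_force: [0.0, 0.1, -0.1]
opening: 85.3
grasp_force: 0.0
```

```bash
python3 - <<'E'
from h import *
c=cap("wrist","w1");s=robot.sense()
print(s["ee_pos"],s["tcp_rot"][:2,1],c["fx"],c["cx"],c["cy"]);print(np.round(c["cam_to_world"],3))
for z in (10,):
  for b in blobs(c,(18,40,110),(36,160,255),200,z): print(b)
t=cap("top","t1")
for b in blobs(t,(20,40,150),(35,140,255),40,10): print("top",b)
E
```

```text
[ 471.57807122 -132.24156513  230.8607179 ] [0.99611061 0.08811047] 371.64829954431775 318.5429534695018 234.3715129321931
[[ 9.96000e-01  8.70000e-02  2.90000e-02  4.66778e+02]
 [ 9.20000e-02 -9.47000e-01 -3.07000e-01 -5.23750e+01]
 [ 1.00000e-03  3.08000e-01 -9.51000e-01  3.73089e+02]
 [ 0.00000e+00  0.00000e+00  0.00000e+00  1.00000e+00]]
(array([216.8, 313.8]), array([ 362.8, -287.2]), array([118.6,  44.2]), 85.3)
(array([535.7, 275.7]), array([ 752.4, -193.7]), array([ 61.5, 112.4]), 74.8)
(array([316.1, 199.4]), array([ 472.7, -136. ]), array([ 43.3, 113.2]), 4.9)
(array([13.3, 37.6]), array([77.6, 51.3]), array([52.5, 91.2]), 10.2)
top (array([415. , 267.7]), array([ 361.2, -285.9]), array([108.6,  39.5]), 84.8)
top (array([360. , 233.2]), array([ 472.4, -113.8]), array([37.5, 66.5]), 4.3)
top (array([628.,  86.]), array([  950.2, -1006.5]), array([75.8, 79.2]), 89.6)
```

View pics/w1.png

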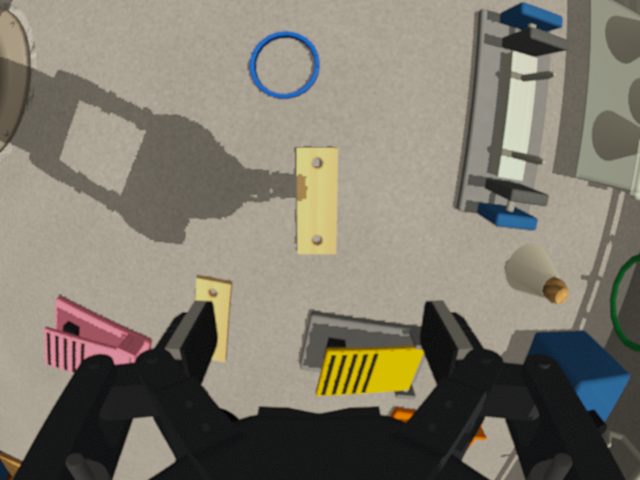

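The wrist view shows board A at (317,200) with holes at (317,162) and (317,240). The press pins are at upper right and the second board is at (217,314). I'll use the holes for the centre.

```bash
cat >> h.py <<'E'
def holes(c,z,box,thr=0.75,amin=15,amax=400):
    """dark spots inside a pixel box of bright board -> px, world"""
    x0,y0,x1,y1=box;g=cv2.cvtColor(c["image"],cv2.COLOR_RGB2GRAY)[y0:y1,x0:x1].astype(float)
    m=(g<thr*np.percentile(g,70)).astype(np.uint8)
    n,l,st,ce=cv2.connectedComponentsWithStats(m)
    r=[]
    for i in range(1,n):
        X,Y,w,h,a=st[i]
        if amin<=a<=amax and X>0 and Y>0 and X+w<x1-x0 and Y+h<y1-y0:
            u,v=ce[i]+[x0,y0]; r.append(((round(u,1),round(v,1)),int(a),onplane(c,u,v,z).round(1)))
    return r
E
python3 - <<'E'
from h import *
c=cap("wrist")
for h in holes(c,10,(299,149,336,252)): print(h)
for P in((472.9,-133.2,10),): print(proj(c,P))
print(robot.sense()["ee_pos"])
E
```

```text
((np.float64(321.4), np.float64(160.5)), 43, array([471.7, -96.8,  10. ]))
((np.float64(320.5), np.float64(238.4)), 44, array([ 477.8, -176.8,   10. ]))
(np.float64(319.4132066893701), np.float64(196.68569827224488))
[ 470.45799369 -134.21952725  230.94815329]
```

drive_tool(
  motion=[
    [[0.004,-0.002,-0.02],0,1],
    [[0,0,-0.022],0,1],
    [[0,0,-0.022],0,1],
    [[0,0,-0.022],0,1],
    [[0,0,-0.022],0,1],
    [[0,0,-0.022],0,1],
    [[0,0,0],0,1],
    [[0,0,0],0,1],
    [[0,0,0],0,1],
    [[0,0,0],0,1],
  ],
)

```text
clock: 2.33
ee_pos: [475.5, -137.1, 102.8]
tcp_rot: [[-0.083, 0.997, 0.003], [0.997, 0.083, -0.001], [-0.001, 0.002, -1.0]]
wrist_force: [0.7, -0.5, 0.7]
opening: 85.4
grasp_force: 0.0
```

```bash
python3 - <<'E'
from h import *
c=cap("wrist","w2");s=robot.sense();print(s["ee_pos"],s["tcp_rot"][:2,1])
print("tcp px",proj(c,s["ee_pos"]))
for b in blobs(c,(18,40,110),(36,160,255),400,10): print(b)
q=[proj(c,(474.5+a,-136+b,10)) for a in(-16,16) for b in(-50,50)];q=np.array(q);print(q.round())
x0,y0=q.min(0).astype(int);x1,y1=q.max(0).astype(int)
for h in holes(c,10,(x0,y0,x1,y1)): print(h)
E
```

```text
[ 475.4943726  -136.91099794  102.77595117] [0.99651971 0.08332174]
tcp px (np.float64(315.397864022156), np.float64(304.8850925243952))
(array([602.2, 322.8]), array([ 768.5, -201.5]), array([ 60.9, 153.8]), 69.7)
(array([312.1, 227.7]), array([ 472.9, -135.6]), array([ 42.4, 112.6]), 5.0)
[[287. 300.]
 [296. 159.]
 [331. 303.]
 [346. 163.]]
((np.float64(314.8), np.float64(176.8)), 115, array([471.4, -96.7,  10. ]))
((np.float64(313.9), np.float64(290.2)), 108, array([ 477.1, -176.4,   10. ]))
```

View pics/w2.png

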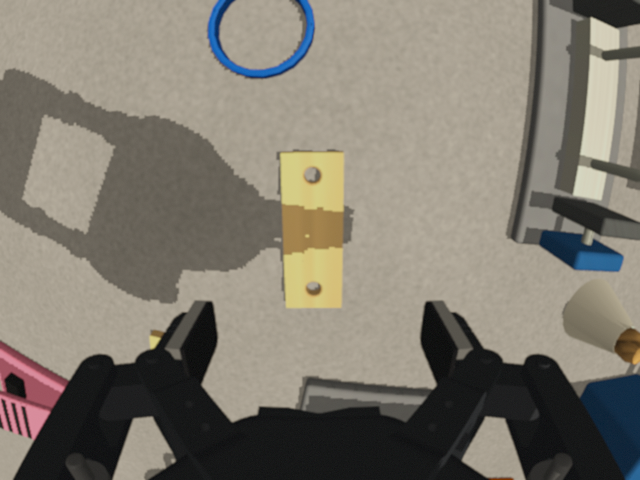

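The wrist view shows board A centred between the fingers, with holes at (315,177) and (314,290). Descend and grip.

drive_tool(
  motion=[
    [[-0.001,0.0005,-0.02],0,1],
    [[0,0,-0.02],0,1],
    [[0,0,-0.02],0,1],
    [[0,0,-0.015],0,1],
    [[0,0,-0.012],0,1],
    [[0,0,-0.008],0,1],
    [[0,0,-0.004],0,1],
    [[0,0,0],0,0.8],
    [[0,0,0],0,0.7],
    [[0,0,0],0,0.6],
  ],
  force=60,
)

```text
clock: 3.22
ee_pos: [474.4, -136.0, 3.2]
tcp_rot: [[-0.084, 0.996, 0.002], [0.996, 0.084, -0.001], [-0.001, 0.002, -1.0]]
wrist_force: [0.4, 0.2, 0.0]
opening: 52.3
grasp_force: 0.0
```

drive_tool(
  motion=[
    [[0,0,-0.002],0,0.3],
    [[0,0,0],0,0.3],
    [[0,0,0],0,0.3],
    [[0,0,0],0,0.3],
    [[0,0,0],0,0.3],
    [[0,0,0],0,0.3],
  ],
  force=60,
)

```text
clock: 3.72
ee_pos: [474.5, -136.1, 1.4]
tcp_rot: [[-0.084, 0.996, 0.002], [0.996, 0.084, -0.001], [-0.001, 0.002, -1.0]]
wrist_force: [-0.9, 0.4, 6.5]
opening: 38.1
grasp_force: 60.2
```

drive_tool(
  motion=[
    [[0,0,0.02],0,0.3],
    [[0,0,0.03],0,0.3],
    [[0,0,0.03],0,0.3],
    [[0,0,0.03],0,0.3],
    [[0.01,0.005,0.03],0,0.3],
    [[0.022,0.014,0.02],-0.01,0.3],
    [[0.022,0.014,0],-0.011,0.3],
    [[0.022,0.014,0],-0.011,0.3],
    [[0.022,0.014,0],-0.011,0.3],
    [[0.022,0.014,0],-0.011,0.3],
    [[0.022,0.014,0],-0.011,0.3],
    [[0.022,0.014,0],-0.011,0.3],
    [[0.014,0.01,0],0,0.3],
    [[0.008,0.006,0],0,0.3],
    [[0,0,0],0,0.3],
    [[0,0,0],0,0.3],
    [[0,0,0],0,0.3],
    [[0,0,0],0,0.3],
  ],
)

```text
clock: 5.22
ee_pos: [659.1, -17.4, 160.5]
tcp_rot: [[-0.007, 1.0, -0.0], [1.0, 0.007, -0.0], [-0.0, -0.0, -1.0]]
wrist_force: [-0.4, 0.6, -1.2]
opening: 38.1
grasp_force: 60.7
```

```bash
python3 - <<'E'
from h import *
c=cap("wrist","w3");s=robot.sense();print(s["ee_pos"],s["tcp_rot"][:2,1],s["grasp_force"],s["opening"])
print("tcp px",proj(c,s["ee_pos"]))
for P in((665,-57,86),(665,23,86),(665,-57,30),(665,23,30)): print(proj(c,P))
E
```

```text
[659.23955715 -17.43644417 160.58321814] [0.99997459 0.00712866] 60.737024545669556 38.12827554356902
tcp px (np.float64(315.47985277803815), np.float64(305.59104427125385))
(np.float64(324.814820854933), np.float64(303.25416344826806))
(np.float64(326.53561143406034), np.float64(182.48925969189577))
(np.float64(323.7229311458646), np.float64(269.61225698960385))
(np.float64(324.93369050468493), np.float64(169.30045303367703))
```

View pics/w3.png

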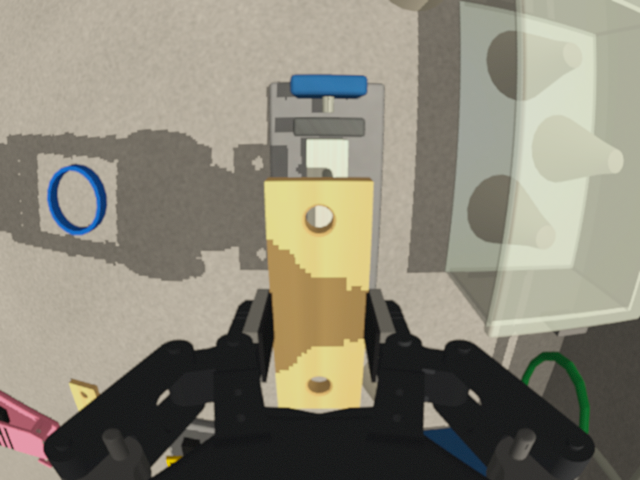

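The wrist view shows the board held, with holes at (319,218) and (319,385). The press is beneath it, one pin peeking out at (326,174). I'll step aside so both pins are visible.

drive_tool(
  motion=[
    [[-0.02,-0.015,0],0,0.3],
    [[-0.02,-0.015,0],0,0.3],
    [[-0.02,-0.015,0],0,0.3],
    [[-0.02,-0.015,0],0,0.3],
    [[0,0,0],0,0.3],
    [[0,0,0],0,0.3],
    [[0,0,0],0,0.3],
    [[0,0,0],0,0.3],
  ],
)

```text
clock: 5.93
ee_pos: [580.5, -76.5, 160.5]
tcp_rot: [[-0.008, 1.0, 0.001], [1.0, 0.008, -0.0], [-0.0, 0.001, -1.0]]
wrist_force: [-1.6, 1.1, -0.3]
opening: 38.0
grasp_force: 60.8
```

```bash
python3 - <<'E'
from h import *
c=cap("wrist","w4");s=robot.sense();p=s["ee_pos"];print(p,s["tcp_rot"][:2,1])
np.savez("w4.npz",**c)
for P in((663,-57,86),(663,23,86),(663,-57,30),(663,23,30)): print(np.round(proj(c,P),1))
for h in holes(c,p[2]+8.6,(282,185,365,402),0.8,100,900): print(h,h[2]-p)
a=cv2.resize(c["image"][40:280,360:600],None,fx=2.5,fy=2.5,interpolation=cv2.INTER_CUBIC)
cv2.imwrite("pics/w4c.png",a[:,:,::-1])
E
```

```text
[580.44366563 -76.32321086 160.37304939] [0.9999625  0.00863106]
[447.4 218.3]
[455.9  89.8]
[423.8 198.8]
[429.3  94.2]
((np.float64(319.7), np.float64(226.4)), 243, array([582. , -38.1, 169. ])) [ 1.55633437 38.22321086  8.62695061]
((np.float64(319.1), np.float64(385.8)), 285, array([ 582.4, -115.4,  169. ])) [  1.95633437 -39.07678914   8.62695061]
```

View pics/w4c.png

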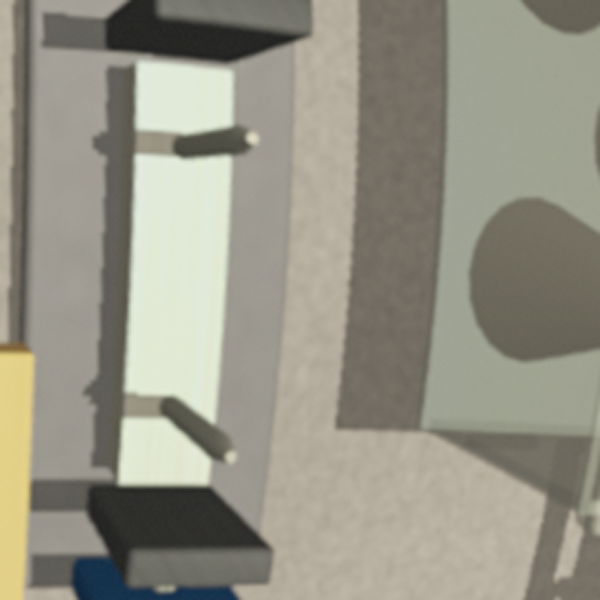

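The crop shows pin tips at about px (460,95) and (452.5,222.5), with bases at about (432.5,98.8) and (427.5,202).

```bash
python3 - <<'E'
from h import *
c=dict(np.load("w4.npz"));c["n"]="wrist"
for p,z in(((460.2,95.2),86),((452.4,222.6),86),((433,98.5),30),((427.5,202),30)): print(onplane(c,*p,z).round(1))
# edges of held board in row space
g=c["image"].astype(int)
col=g[150:420,300];row=g[300,250:400]
hsv=cv2.cvtColor(c["image"],cv2.COLOR_RGB2HSV);m=cv2.inRange(hsv,np.array((15,60,90)),np.array((36,200,255)))
for r in(200,210,240,280): 
    x=np.where(m[r,240:420])[0]+240;print(r,x.min(),x.max(),[onplane(c,q,r,169)[0].round(1) for q in(x.min(),x.max()+1)])
x=np.where(m[:,300])[0];print(x.min(),onplane(c,300,x.min(),169))
# pins from the starting top and scene views
for n,P in(("top",((340,82),(404,80))),):
    t=dict(np.load("top0.npz"));t["n"]="top"
    a=cv2.resize(t["image"][150:190,285:370],None,fx=9,fy=9,interpolation=cv2.INTER_CUBIC)
    s=dict(np.load("scene0.npz"));b=cv2.resize(s["image"][255:340,340:420],None,fx=7,fy=7,interpolation=cv2.INTER_CUBIC)
    H=max(a.shape[0],b.shape[0]);im=np.zeros((H+a.shape[0]-H+b.shape[0]-0,max(a.shape[1],b.shape[1]),3),np.uint8) if 0 else None
    cv2.imwrite("pics/pinS.png",b[:,:,::-1]);cv2.imwrite("pics/pinT.png",a[:,:,::-1])
    for P in((664,-57,86),(664,23,86)): print(np.round(proj(t,P),1),np.round(proj({**s,"n":"scene"},P),1))
E
```

```text
[665.9  19.9  86. ]
[666.7 -59.7  86. ]
[666.  20.  30.]
[666.2 -59.5  30. ]
200 264 372 [np.float64(561.3), np.float64(601.6)]
210 264 372 [np.float64(561.2), np.float64(601.8)]
240 266 372 [np.float64(561.5), np.float64(602.4)]
280 269 368 [np.float64(562.0), np.float64(601.8)]
177 [574.66672061 -19.39562483 169.        ]
[341.3 167.7] [371.9 293.4]
[315.2 167.9] [391.2 269.8]
```

View pics/pinT.png

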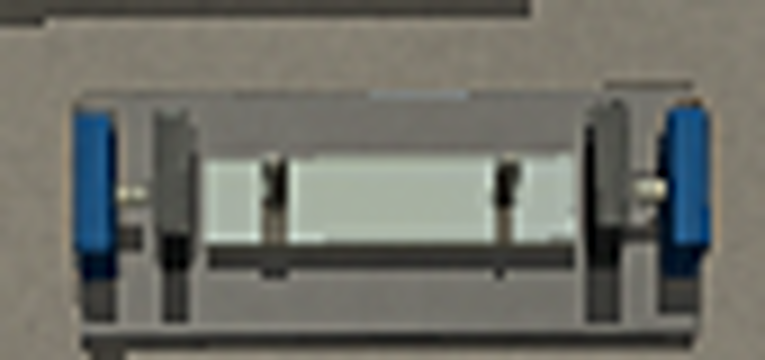

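Wrist pins (tip and base agree, 79.6 mm apart) have their centre at (666.2,-19.9). The held board's own bias is (+1.3,-0.4), so the target TCP is about (664.9,-19.7). The top view agrees.

drive_tool(
  motion=[
    [[0.02,0.0135,0],0,0.3],
    [[0.02,0.0135,0],0,0.3],
    [[0.02,0.0135,0],0,0.3],
    [[0.02,0.0135,-0.01],0,0.3],
    [[0.0045,0.0025,-0.02],-0.003,0.3],
    [[0,0,-0.02],0,0.3],
    [[0,0,-0.012],0,0.3],
    [[0,0,0],0,0.3],
    [[0,0,0],0,0.3],
    [[0,0,0],0,0.3],
    [[0,0,0],0,0.3],
  ],
)

```text
clock: 6.9
ee_pos: [665.1, -20.5, 100.0]
tcp_rot: [[-0.005, 1.0, 0.003], [1.0, 0.005, -0.0], [-0.0, 0.003, -1.0]]
wrist_force: [0.8, 0.4, -0.6]
opening: 37.9
grasp_force: 60.7
```

```bash
python3 - <<'E'
from h import *
c=cap("wrist","w5");s=robot.sense();print(s["ee_pos"],s["tcp_rot"][:2,1])
a=cv2.resize(c["image"][160:420,240:400],None,fx=2.3,fy=2.3,interpolation=cv2.INTER_CUBIC)
cv2.imwrite("pics/w5c.png",a[:,:,::-1])
E
```

```text
[665.01563586 -20.56825244  99.9463681 ] [0.99998529 0.00469762]
```

View pics/w5c.png

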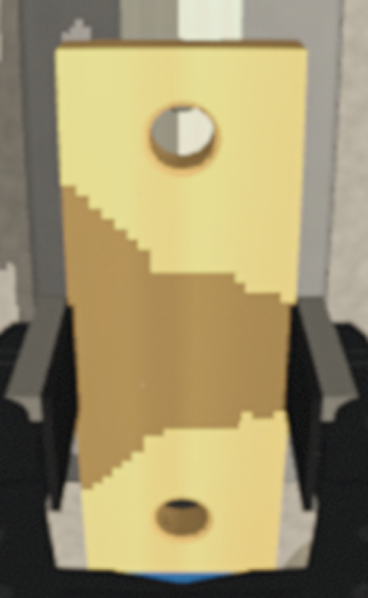

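The crop shows the board's upper hole at (183,135), centred on the bed strip (120–243). I'll descend gently onto the tapered pins.

drive_tool(
  motion=[
    [[0,0.0005,-0.006],0,0.3],
    [[0,0,-0.006],0,0.3],
    [[0,0,-0.004],0,0.3],
    [[0,0,-0.004],0,0.3],
    [[0,0,-0.003],0,0.3],
    [[0,0,0],0,0.3],
    [[0,0,0],0,0.3],
  ],
)

```text
clock: 7.53
ee_pos: [664.2, -19.8, 75.0]
tcp_rot: [[-0.005, 1.0, -0.0], [1.0, 0.005, 0.0], [0.0, -0.0, -1.0]]
wrist_force: [0.1, -0.5, -0.6]
opening: 37.7
grasp_force: 64.1
```

drive_tool(
  motion=[
    [[0,0,-0.006],0,0.3],
    [[0,0,-0.006],0,0.3],
    [[0,0,-0.006],0,0.3],
    [[0,0,-0.006],0,0.3],
    [[0,0,-0.006],0,0.3],
    [[0,0,-0.006],0,0.3],
    [[0,0,-0.004],0,0.3],
    [[0,0,0],0,0.3],
    [[0,0,0],0,0.3],
  ],
)

```text
clock: 8.28
ee_pos: [664.2, -19.7, 35.0]
tcp_rot: [[-0.005, 1.0, -0.0], [1.0, 0.005, 0.0], [0.0, -0.0, -1.0]]
wrist_force: [-0.8, -0.3, 0.3]
opening: 37.9
grasp_force: 64.2
```

drive_tool(
  motion=[
    [[0,0,-0.002],0,0.3],
    [[0,0,-0.0015],0,0.3],
    [[0,0,-0.001],0,0.3],
    [[0,0,0],0,0.3],
  ],
)

```text
clock: 8.62
ee_pos: [664.5, -19.8, 31.5]
tcp_rot: [[-0.005, 1.0, 0.001], [1.0, 0.005, -0.0], [-0.0, 0.001, -1.0]]
wrist_force: [-1.6, -0.3, 2.8]
opening: 38.1
grasp_force: 64.5
```

drive_tool(
  motion=[
    [[0,0,0],0,0.7],
    [[0,0,0],0,0.7],
    [[0,0,0],0,0.7],
    [[0,0,0.015],0,0.7],
    [[0,0,0.03],0,0.7],
    [[0,0,0.035],0,0.7],
    [[0,0,0.035],0,0.7],
    [[-0.0215,-0.018,0.015],0,0.9],
    [[-0.028,-0.025,0],-0.0087,1],
    [[-0.028,-0.025,0],-0.0087,1],
    [[-0.028,-0.025,0],-0.0087,1],
    [[-0.028,-0.025,0],-0.0087,1],
    [[-0.028,-0.025,0],-0.0087,1],
    [[-0.028,-0.025,0],-0.0087,1],
    [[-0.028,-0.025,0],-0.0087,1],
    [[-0.028,-0.025,0],-0.0087,1],
    [[-0.028,-0.025,0],-0.0087,1],
    [[-0.028,-0.025,0],-0.0087,1],
    [[0,0,0],0,1],
    [[0,0,0],0,1],
  ],
)

```text
clock: 10.28
ee_pos: [361.6, -289.1, 161.0]
tcp_rot: [[0.086, 0.996, 0.0], [0.996, -0.086, -0.0], [-0.0, 0.0, -1.0]]
wrist_force: [0.3, 0.6, -0.2]
opening: 85.5
grasp_force: 0.0
```

drive_tool(
  motion=[
    [[0,0,0],0,1],
    [[0,0,0],0,1],
    [[0,0,0],0,1],
  ],
)

```text
clock: 10.53
ee_pos: [363.6, -286.9, 160.8]
tcp_rot: [[0.08, 0.997, 0.0], [0.997, -0.08, 0.0], [0.0, 0.0, -1.0]]
wrist_force: [0.0, -0.3, -0.2]
opening: 85.3
grasp_force: 0.0
```

```bash
cat > look.py <<'E'
from h import *
import sys
X,Y,A=map(float,sys.argv[1:4]);z=float(sys.argv[4]) if len(sys.argv)>4 else 10
c=cap("wrist","lk%d"%int(robot.sense()["clock"]*100));s=robot.sense();print(s["ee_pos"],s["tcp_rot"][:2,1])
for b in blobs(c,(18,40,110),(36,160,255),400,z): print(b)
a=np.radians(A);R=np.array([[np.cos(a),-np.sin(a)],[np.sin(a),np.cos(a)]])
q=np.array([proj(c,(*(R@[i,j]+[X,Y]),z)) for i in(-15,15) for j in(-49,49)])
x0,y0=q.min(0).astype(int);x1,y1=q.max(0).astype(int)
H=holes(c,z,(x0,y0,x1,y1))
for h in H: print(h)
if len(H)==2:
    d=H[0][2]-H[1][2];d*=np.sign(d[1]);print("centre",(H[0][2]+H[1][2])/2,"span",np.hypot(*d[:2]),"yaw",np.arctan2(-d[0],d[1]))
E
python3 look.py 362.8 -287 -4.7; python3 - <<'E'
from h import *
t=cap("top","t2")
for b in blobs(t,(20,40,150),(35,140,255),40,10): print("top",b)
s=cap("scene","s2")
for b in blobs(s,(20,40,150),(35,140,255),40,10): print("scene",b)
a=cv2.resize(s["image"][120:400,90:430],None,fx=2,fy=2);cv2.imwrite("pics/s2c.png",a[:,:,::-1])
E
```

```text
[ 363.57566224 -286.95412668  160.75154919] [ 0.99680952 -0.07981707]
(array([314.6, 213.6]), array([ 361.8, -288.9]), array([112.2,  42.6]), 85.2)
(array([11.9, 20.2]), array([ 69.7, -56.3]), array([53.2, 55.2]), 68.0)
((np.float64(317.9), np.float64(170.5)), 56, array([ 367.5, -250.4,   10. ]))
((np.float64(315.9), np.float64(264.1)), 67, array([ 359.5, -329.9,   10. ]))
centre [ 363.5  -290.15   10.  ] span 79.90150186323156 yaw -0.10029131741691723
top (array([327.8, 171.2]), array([673.1, -17.6]), array([109. ,  39.4]), 89.6)
top (array([628.,  86.]), array([  950.2, -1006.5]), array([75.8, 79.2]), 89.6)
scene (array([193.3, 323. ]), array([ 354.6, -321.6]), array([30.1, 39.6]), 0.9)
scene (array([215.9, 304.3]), array([ 360.6, -254.3]), array([43. , 32.9]), 88.4)
scene (array([379.8, 290.6]), array([652.8,   1.3]), array([110.4,  38.2]), 89.8)
scene (array([268.3,  40.5]), array([-274.6,  684.3]), array([ 15.5, 163.1]), 1.3)
scene (array([264.8,  36.6]), array([-302.3,  695. ]), array([ 14. , 134.3]), 1.5)
```

View pics/s2c.png

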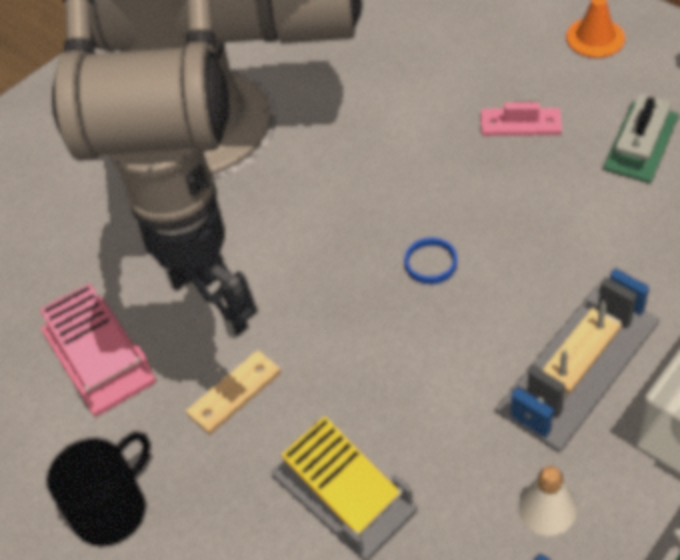

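Board A is fully down on the bed, pins protruding, and board B is undisturbed. No other boards are visible. Now grasp B.

drive_tool(
  motion=[
    [[0,-0.003,-0.02],-0.008,0.8],
    [[0,0,-0.025],0,0.8],
    [[0,0,-0.025],0,0.8],
    [[0,0,-0.025],0,0.8],
    [[0,0,-0.02],0,0.8],
    [[0,0,-0.015],0,0.8],
    [[0,0,-0.012],0,0.8],
    [[0,0,-0.009],0,0.8],
    [[0,0,-0.005],0,0.8],
    [[0,0,0],0,0.8],
    [[0,0,0],0,0.7],
    [[0,0,0],0,0.6],
  ],
)

```text
clock: 11.68
ee_pos: [363.2, -291.1, 5.5]
tcp_rot: [[0.09, 0.996, 0.001], [0.996, -0.09, -0.001], [-0.001, 0.001, -1.0]]
wrist_force: [-0.1, 0.0, 0.2]
opening: 51.7
grasp_force: 0.0
```

drive_tool(
  motion=[
    [[0,0.001,-0.0025],0,0.55],
    [[0,0,-0.0015],0,0.3],
    [[0,0,0],0,0.3],
    [[0,0,0],0,0.3],
    [[0,0,0],0,0.3],
    [[0,0,0],0,0.3],
    [[0,0,0],0,0.3],
  ],
)

```text
clock: 12.27
ee_pos: [363.1, -289.9, 2.0]
tcp_rot: [[0.09, 0.996, 0.001], [0.996, -0.09, -0.001], [-0.001, 0.001, -1.0]]
wrist_force: [-1.9, 1.9, 12.5]
opening: 38.2
grasp_force: 59.1
```

drive_tool(
  motion=[
    [[0,0,0.018],0,0.3],
    [[0,0,0.03],0,0.3],
    [[0,0,0.035],0,0.3],
    [[0,0,0.035],0,0.3],
    [[0.0215,0.02,0.02],0,0.3],
    [[0.028,0.025,0],0.0095,0.3],
    [[0.028,0.025,0],0.0095,0.3],
    [[0.028,0.025,0],0.0095,0.3],
    [[0.028,0.025,0],0.0095,0.3],
    [[0.028,0.025,0],0.0095,0.3],
    [[0.028,0.025,0],0.0095,0.3],
    [[0.028,0.025,0],0.0095,0.3],
    [[0.028,0.025,0],0.0095,0.3],
    [[0.028,0.025,0],0.0095,0.3],
    [[0.028,0.025,0],0.0095,0.3],
    [[0,0,0],0,0.3],
    [[0,0,0],0,0.3],
    [[0,0,0],0,0.3],
    [[0,0,0],0,0.3],
  ],
)

```text
clock: 13.85
ee_pos: [663.4, -20.6, 138.8]
tcp_rot: [[-0.004, 1.0, -0.001], [1.0, 0.004, -0.0], [-0.0, -0.001, -1.0]]
wrist_force: [-0.6, -0.5, -1.3]
opening: 37.7
grasp_force: 61.4
```

```bash
python3 - <<'E'
from h import *
c=cap("wrist","w6");s=robot.sense();p=s["ee_pos"];print(p,s["tcp_rot"][:2,1],s["opening"],s["grasp_force"])
for h in holes(c,p[2]+8.6,(282,185,365,402),0.8,100,900): print(h,h[2]-p)
hsv=cv2.cvtColor(c["image"],cv2.COLOR_RGB2HSV);m=cv2.inRange(hsv,np.array((15,60,90)),np.array((36,200,255)))
for u in (290,300,340):
  x=np.where(m[:,u])[0];print(x.min())
for r in(200,240):
  x=np.where(m[r,240:420])[0]+240;print(r,x.min(),x.max())
E
```

```text
[663.51815526 -20.88298851 139.00764153] [0.99999379 0.00350275] 37.56532428542719 61.35888934135437
((np.float64(318.6), np.float64(222.3)), 396, array([664.7,  19.4, 147.6])) [ 1.18184474 40.28298851  8.59235847]
((np.float64(319.0), np.float64(383.1)), 320, array([665.2, -57.6, 147.6])) [  1.68184474 -36.71701149   8.59235847]
151
151
151
200 264 372
240 266 370
```

```bash
python3 - <<'E'
import cv2,numpy as np
for n in("w3","w4","w5","w6"):
    g=cv2.cvtColor(cv2.imread(f"pics/{n}.png"),cv2.COLOR_BGR2HSV)
    print(n); 
    for a,b in((170,250),(365,412)): print(a,' '.join(f"{v}" for v in g[a:b,317:322,1].mean(1).astype(int)))
E
```

```text
w3
170 37 36 36 36 36 35 46 84 128 134 119 104 97 95 95 95 95 95 95 95 95 96 96 96 96 96 96 96 96 97 96 96 98 105 106 74 40 27 25 26 26 26 26 26 26 27 27 27 27 27 27 27 28 28 28 29 33 55 111 138 137 134 135 130 122 119 113 103 97 97 97 97 97 97 97 97 97 97 97 97
365 100 100 100 100 99 100 100 100 100 101 96 75 44 31 31 35 54 96 133 138 135 136 135 135 134 136 135 135 128 121 115 107 101 100 100 101 100 101 101 101 101 101 96 75 47 32 32
w4
170 33 32 33 32 32 31 37 66 120 135 119 103 96 94 95 95 95 95 95 95 95 96 95 96 97 96 96 96 97 96 96 96 98 104 110 93 56 34 31 32 31 32 31 32 32 32 32 32 32 31 31 32 32 32 32 32 39 70 123 138 136 135 135 130 122 119 113 103 97 97 96 97 97 97 97 97 97 97 97 97
365 100 99 100 99 100 100 100 100 100 100 94 73 44 31 31 34 52 93 131 137 135 134 136 136 136 137 135 136 131 123 116 107 101 100 100 100 100 100 100 100 100 100 101 98 77 29 18
w5
170 24 24 24 24 24 24 28 54 112 134 118 103 95 94 94 94 94 94 94 94 94 94 95 95 95 94 95 94 95 95 94 96 96 102 112 111 85 43 30 29 28 28 28 29 29 28 28 28 28 29 29 29 28 29 29 29 33 57 113 138 135 135 135 129 121 118 112 101 97 95 95 96 95 95 96 95 96 96 95 95
365 98 98 98 99 99 99 98 98 99 99 104 113 117 47 7 81 122 131 133 134 134 133 134 134 135 133 134 133 127 120 114 106 100 99 99 100 99 100 100 100 100 100 92 52 54 156 181
w6
170 33 35 35 34 47 83 121 135 129 113 101 95 94 95 95 95 94 94 94 95 95 95 95 96 96 95 96 96 95 95 95 98 106 114 110 102 98 99 99 98 98 100 108 123 129 130 130 130 130 130 130 130 130 130 132 132 135 134 134 134 135 132 126 120 116 107 99 96 96 96 96 96 96 96 96 96 96 96 96 96
365 99 99 99 99 99 99 99 101 98 77 8 129 182 141 54 47 113 137 136 135 135 136 134 135 134 135 131 123 117 110 103 100 99 100 100 100 100 99 100 100 100 91 64 38 30 31 32
```

Board B sits about 0.9 mm further +y in the grip than A did, so target TCP is (664.5,-20.7).

drive_tool(
  motion=[
    [[0.0008,0,-0.02],0.0015,0.3],
    [[0,0,-0.018],0,0.3],
    [[0,0,0],0,0.3],
    [[0,0,0],0,0.3],
    [[0,0,0],0,0.3],
    [[0,0,-0.006],0,0.3],
    [[0,0,-0.006],0,0.3],
    [[0,0,-0.004],0,0.3],
    [[0,0,-0.004],0,0.3],
    [[0,0,-0.004],0,0.3],
    [[0,0,0],0,0.3],
    [[0,0,0],0,0.3],
  ],
)

```text
clock: 14.9
ee_pos: [664.9, -19.7, 76.4]
tcp_rot: [[-0.007, 1.0, -0.001], [1.0, 0.007, 0.0], [0.0, -0.001, -1.0]]
wrist_force: [-0.2, -0.0, -1.5]
opening: 37.8
grasp_force: 61.3
```

drive_tool(
  motion=[
    [[0,-0.0007,-0.003],0,0.3],
    [[0,0,-0.006],0,0.3],
    [[0,0,-0.006],0,0.3],
    [[0,0,-0.006],0,0.3],
    [[0,0,-0.006],0,0.3],
    [[0,0,-0.003],0,0.3],
    [[0,0,0],0,0.3],
    [[0,0,-0.0015],0,0.3],
    [[0,0,0],0,0.3],
  ],
)

```text
clock: 15.65
ee_pos: [665.2, -20.5, 45.3]
tcp_rot: [[-0.007, 1.0, 0.0], [1.0, 0.007, -0.0], [-0.0, 0.0, -1.0]]
wrist_force: [0.7, -0.2, -0.2]
opening: 37.8
grasp_force: 61.3
```

drive_tool(
  motion=[
    [[0,0,-0.002],0,0.3],
    [[0,0,-0.001],0,0.3],
    [[0,0,-0.001],0,0.3],
    [[0,0,0],0,0.3],
  ],
)

```text
clock: 15.98
ee_pos: [665.2, -20.5, 42.1]
tcp_rot: [[-0.007, 1.0, 0.001], [1.0, 0.007, -0.0], [-0.0, 0.001, -1.0]]
wrist_force: [-2.1, 0.7, 3.2]
opening: 37.8
grasp_force: 61.8
```

drive_tool(
  motion=[
    [[0,0,0],0,0.7],
    [[0,0,0],0,0.7],
    [[0,0,0],0,0.7],
    [[0,0,0.015],0,0.7],
    [[0,0,0.03],0,0.7],
    [[0,0,0.035],0,0.7],
    [[0,0,0.035],0,0.7],
    [[-0.01,0.03,0.025],0.01,0.7],
    [[-0.0109,0.0302,0],0.0205,0.7],
    [[-0.0109,0.0302,0],0.0205,0.7],
    [[-0.0109,0.0302,0],0.0205,0.7],
    [[-0.0109,0.0302,0],0.0205,0.7],
    [[-0.0109,0.0302,0],0.0205,0.7],
    [[-0.0109,0.0302,0],0.0205,0.7],
    [[-0.0109,0.0302,0],0.0205,0.7],
    [[-0.0109,0.0302,0],0.0205,0.7],
    [[-0.0109,0.0302,0],0.0205,0.7],
    [[-0.0109,0.0302,0],0.0205,0.7],
    [[-0.0109,0.0302,0],0.0205,0.7],
    [[0,0,0],0,0.7],
  ],
)

```text
clock: 17.65
ee_pos: [532.5, 347.0, 181.1]
tcp_rot: [[-0.245, 0.969, -0.001], [0.969, 0.245, 0.002], [0.002, -0.0, -1.0]]
wrist_force: [0.0, -0.5, 0.3]
opening: 59.7
grasp_force: 0.0
```

drive_tool(
  motion=[
    [[0,0,0],0,0.7],
    [[0,0,0],0,0.7],
    [[0,0,0],0,0.7],
  ],
)

```text
clock: 17.9
ee_pos: [535.7, 340.7, 181.2]
tcp_rot: [[-0.238, 0.971, 0.0], [0.971, 0.238, -0.0], [-0.0, -0.0, -1.0]]
wrist_force: [0.2, -0.8, -0.5]
opening: 59.8
grasp_force: 0.0
```

```bash
python3 - <<'E'
from h import *
c=cap("wrist","w7");np.savez("w7.npz",**c);s=robot.sense();p=s["ee_pos"];print(p,s["tcp_rot"][:2,1])
for b in blobs(c,(60,80,40),(85,255,255),300,10): print("green",b)
for P in((535,342,38),(535,342,68)): print(proj(c,P))
a=cv2.resize(c["image"][130:330,220:420],None,fx=3,fy=3,interpolation=cv2.INTER_CUBIC)
cv2.imwrite("pics/w7c.png",a[:,:,::-1])
t=cap("top","t3")
for b in blobs(t,(20,40,150),(35,140,255),40,50): print("top",b)
E
```

```text
[535.79334675 340.54424025 181.29570583] [0.97128229 0.23793005]
green (array([316.9, 195.7]), array([535.6, 340.7]), array([ 67.6, 136.2]), 14.2)
(np.float64(316.5542991556777), np.float64(215.25794629594398))
(np.float64(316.3318965196464), np.float64(226.1624723586643))
top (array([328. , 170.1]), array([666.3, -16.8]), array([106.6,  38.5]), 89.6)
top (array([628.,  86.]), array([ 933.8, -982.8]), array([74. , 77.4]), 89.6)
```

View pics/w7c.png

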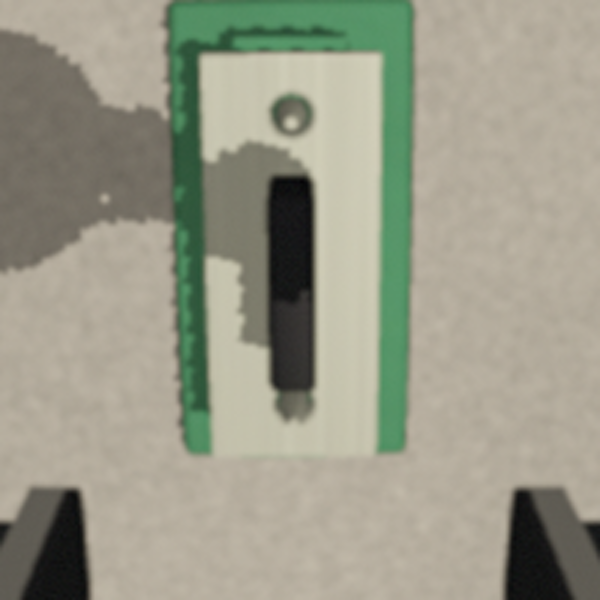

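The crop confirms the steel plate (198–383 × 52–455 in crop) with its black bar, on the green stand. Compute the centre from the plate corners.

```bash
python3 - <<'E'
from h import *
c=dict(np.load("w7.npz"));c["n"]="wrist"
P=[onplane(c,220+u/3,130+v/3,38)[:2] for u,v in((198,52),(383,52),(378,455),(212,455))]
print(np.round(P,1),np.mean(P,0),[np.linalg.norm(P[i]-P[i-1]).round(1) for i in range(4)])
d=(P[0]+P[1]-P[2]-P[3]);print("yaw",np.arctan2(-d[0],d[1]))
B=[onplane(c,220+u/3,130+v/3,68)[:2] for u,v in((269,178),(313,178),(313,303),(269,303),)]
print(np.round(B,1))
# grip bar: top face far edge; bar x centre
h=onplane(c,220+292/3,130+116/3,38);print("hole",h)
E
```

```text
[[499.5 388.9]
 [545.3 400.1]
 [573.  291.4]
 [527.4 280.2]] [536.30535608 340.17902892] [np.float64(112.2), np.float64(47.1), np.float64(112.2), np.float64(46.9)]
yaw 0.2507044853564346
[[524.1 367. ]
 [534.1 369.4]
 [541.5 339.8]
 [531.2 337.3]]
hole [526.74385905 378.36865395  38.        ]
```

drive_tool(
  motion=[
    [[-0.0005,0,-0.02],0.01,0.6],
    [[0,0,-0.025],0,0.5],
    [[0,0,-0.025],0,0.5],
    [[0,0,-0.025],0,0.5],
    [[0,0,-0.02],0,0.5],
    [[0,0,-0.012],0,0.5],
    [[0,0,-0.007],0,0.5],
    [[0,0,-0.004],0,0.5],
    [[0,0,0],0,0.5],
    [[0,0,0],0,0.4],
    [[0,0,0],0,0.3],
  ],
  force=60,
)

```text
clock: 18.92
ee_pos: [535.5, 342.1, 44.7]
tcp_rot: [[-0.249, 0.968, 0.002], [0.968, 0.249, 0.001], [0.0, 0.002, -1.0]]
wrist_force: [-0.3, -0.6, 0.1]
opening: 26.0
grasp_force: 0.0
```

drive_tool(
  motion=[
    [[0,-0.0012,-0.001],0,0.28],
    [[0,0,0],0,0.28],
    [[0,0,0],0,0.28],
    [[0,0,0],0,0.28],
  ],
)

```text
clock: 19.25
ee_pos: [534.8, 340.6, 42.6]
tcp_rot: [[-0.249, 0.968, 0.0], [0.968, 0.249, 0.0], [0.0, 0.0, -1.0]]
wrist_force: [0.2, -0.6, -1.2]
opening: 23.7
grasp_force: 0.0
```

drive_tool(
  motion=[
    [[0,0,0],0,0],
    [[0,0,0],0,0],
    [[0,0,0],0,0],
    [[0,0,0],0,0],
    [[0,0,0],0,0],
    [[0,0,0],0,0],
  ],
  force=90,
)

```text
clock: 19.75
ee_pos: [534.7, 340.6, 42.7]
tcp_rot: [[-0.249, 0.968, 0.0], [0.968, 0.249, 0.0], [0.0, 0.0, -1.0]]
wrist_force: [-1.7, 0.6, 5.1]
opening: 10.3
grasp_force: 89.0
```

drive_tool(
  motion=[
    [[0,0,0.008],0,0],
    [[0,0,0.012],0,0],
    [[0,0,0.012],0,0],
    [[0,0,0.02],0,0],
    [[0,0,0.025],0,0],
    [[0,0,0.02],0,0],
    [[0,0,0.013],0,0],
    [[0,0,0],0,0],
    [[0,0,0],0,0],
  ],
)

```text
clock: 20.5
ee_pos: [535.0, 340.7, 153.5]
tcp_rot: [[-0.249, 0.968, 0.002], [0.968, 0.249, 0.001], [0.0, 0.002, -1.0]]
wrist_force: [-0.0, 0.2, -3.1]
opening: 10.3
grasp_force: 88.0
```

drive_tool(
  motion=[
    [[0.006,-0.0165,0],-0.01,0],
    [[0.0083,-0.0229,0],-0.0158,0],
    [[0.0083,-0.0229,0],-0.0158,0],
    [[0.0083,-0.0229,0],-0.0158,0],
    [[0.0083,-0.0229,0],-0.0158,0],
    [[0.0083,-0.0229,0],-0.0158,0],
    [[0.0083,-0.0229,0],-0.0158,0],
    [[0.0083,-0.0229,0],-0.0158,0],
    [[0.0083,-0.0229,0],-0.0158,0],
    [[0.0083,-0.0229,0],-0.0158,0],
    [[0.0083,-0.0229,0],-0.0158,0],
    [[0.0083,-0.0229,0],-0.0158,0],
    [[0.0083,-0.0229,0],-0.0158,0],
    [[0.0083,-0.0229,0],-0.0158,0],
    [[0.0083,-0.0229,0],-0.0158,0],
    [[0.0078,-0.0228,0],-0.0155,0],
    [[0,0,0],0,0],
    [[0,0,0],0,0],
    [[0,0,0],0,0],
    [[0,0,0],0,0],
  ],
)

```text
clock: 22.17
ee_pos: [664.1, -18.3, 151.5]
tcp_rot: [[-0.006, 1.0, -0.002], [1.0, 0.006, 0.001], [0.001, -0.002, -1.0]]
wrist_force: [-0.0, 0.4, -3.2]
opening: 10.3
grasp_force: 88.1
```

```bash
python3 - <<'E'
from h import *
c=cap("wrist","w8");s=robot.sense();p=s["ee_pos"];print(p,s["tcp_rot"][:2,1],s["opening"],s["grasp_force"])
np.savez("w8.npz",**c)
a=cv2.resize(c["image"][100:420,200:430],None,fx=1.8,fy=1.8,interpolation=cv2.INTER_CUBIC)
cv2.imwrite("pics/w8c.png",a[:,:,::-1])
E
```

```text
[664.21505117 -18.21857207 151.8407737 ] [0.99997757 0.00662318] 9.961901521616692 88.065505027771
```

View pics/w8c.png

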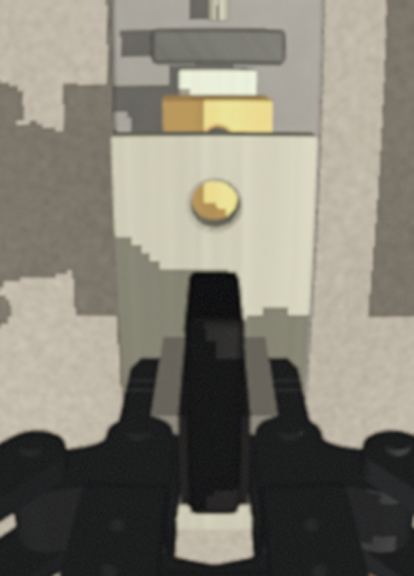

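The crop shows the plate held square, with its far hole at (215,201) in the crop and its top edge at row 133. The boards and bed are beneath it.

```bash
python3 - <<'E'
from h import *
c=dict(np.load("w8.npz"));c["n"]="wrist";p=np.array([664.2,-18.2,151.8]);z=p[2]-4.7
f=lambda u,v:(onplane(c,200+u/1.8,100+v/1.8,z)-p).round(1)
print("hole",f(215,201),"L",f(111,134),"R",f(316,134),"L2",f(120,350), "bottom edge",f(212,529))
h=dict(np.load("w7.npz"))
E
```

```text
hole [ 1.4 40.6 -4.7] L [-21.8  56.   -4.7] R [23.7 56.2 -4.7] L2 [-21.8   2.7  -4.7] bottom edge [  1.2 -56.2  -4.7]
```

drive_tool(
  motion=[
    [[0.0005,-0.002,-0.02],-0.002,0],
    [[0,0,-0.02],0,0],
    [[0,0,-0.006],0,0],
    [[0,0,0],0,0],
    [[0,0,0],0,0],
    [[0,0,0],0,0],
    [[0,0,0],0,0],
    [[0,0,0],0,0],
  ],
)

```text
clock: 22.88
ee_pos: [665.7, -21.4, 107.5]
tcp_rot: [[-0.003, 1.0, 0.002], [1.0, 0.003, -0.0], [-0.0, 0.002, -1.0]]
wrist_force: [-0.0, 0.4, -3.5]
opening: 10.1
grasp_force: 88.1
```

drive_tool(
  motion=[
    [[-0.0008,0.0008,-0.004],0.001,0],
    [[0,0,0],0,0],
    [[0,0,0],0,0],
    [[0,0,0],0,0],
  ],
)

```text
clock: 23.22
ee_pos: [664.3, -20.6, 102.3]
tcp_rot: [[-0.004, 1.0, -0.0], [1.0, 0.004, 0.0], [0.0, -0.0, -1.0]]
wrist_force: [-0.5, 0.3, -3.0]
opening: 10.2
grasp_force: 88.1
```

drive_tool(
  motion=[
    [[0,0,-0.004],0,0],
    [[0,0,-0.004],0,0],
    [[0,0,-0.004],0,0],
    [[0,0,-0.004],0,0],
    [[0,0,0],0,0],
    [[0,0,0],0,0],
  ],
)

```text
clock: 23.72
ee_pos: [664.1, -20.6, 85.8]
tcp_rot: [[-0.004, 1.0, -0.001], [1.0, 0.004, 0.0], [0.0, -0.001, -1.0]]
wrist_force: [0.1, 0.1, -2.3]
opening: 10.3
grasp_force: 88.1
```

drive_tool(
  motion=[
    [[0.0003,0,-0.005],0,0],
    [[0,0,-0.005],0,0],
    [[0,0,-0.005],0,0],
    [[0,0,-0.004],0,0],
    [[0,0,-0.002],0,0],
    [[0,0,0],0,0],
    [[0,0,-0.001],0,0],
    [[0,0,0],0,0],
  ],
)

```text
clock: 24.38
ee_pos: [664.8, -20.6, 64.4]
tcp_rot: [[-0.004, 1.0, 0.0], [1.0, 0.004, -0.0], [-0.0, 0.0, -1.0]]
wrist_force: [-0.2, -0.3, -3.3]
opening: 10.2
grasp_force: 88.1
```

drive_tool(
  motion=[
    [[0,0,-0.001],0,0],
    [[0,0,-0.001],0,0],
    [[0,0,0],0,0],
    [[0,0,-0.0005],0,0],
    [[0,0,0],0,0],
  ],
)

```text
clock: 24.8
ee_pos: [664.9, -20.6, 62.7]
tcp_rot: [[-0.004, 1.0, 0.001], [1.0, 0.004, -0.0], [-0.0, 0.001, -1.0]]
wrist_force: [-2.2, -0.2, 3.8]
opening: 10.6
grasp_force: 89.2
```

Plate home: contact at TCP 62.7, exactly as expected from the geometry. Release and go to the pedal.

drive_tool(
  motion=[
    [[0,0,0],0,0.4],
    [[0,0,0],0,0.4],
    [[0,0,0],0,0.4],
    [[0,0,0],0,0.4],
    [[0,0,0.015],0,0.4],
    [[0,0,0.03],0,0.4],
    [[0,0,0.035],0,0.4],
    [[0,0,0.02],0,0.4],
    [[-0.0145,-0.0285,0],0,0],
    [[-0.0145,-0.0285,0],0,0],
    [[-0.0145,-0.0285,0],0,0],
    [[-0.0145,-0.0285,0],0,0],
    [[-0.0145,-0.0285,0],0,0],
    [[-0.0145,-0.0285,0],0,0],
    [[-0.0145,-0.0285,0],0,0],
    [[-0.0145,-0.0285,0],0,0],
    [[-0.0145,-0.0285,0],0,0],
    [[-0.0145,-0.0285,0],0,0],
  ],
  force=30,
)

```text
clock: 26.3
ee_pos: [518.9, -306.9, 161.9]
tcp_rot: [[-0.004, 1.0, 0.0], [1.0, 0.004, -0.0], [-0.0, 0.0, -1.0]]
wrist_force: [1.3, -0.2, -0.2]
opening: -0.5
grasp_force: 0.0
```

drive_tool(
  motion=[
    [[0,0,0],0,0],
    [[0,0,0],0,0],
    [[0,0,0],0,0],
  ],
)

```text
clock: 26.55
ee_pos: [519.8, -305.3, 161.7]
tcp_rot: [[-0.004, 1.0, 0.0], [1.0, 0.004, 0.0], [0.0, 0.0, -1.0]]
wrist_force: [-0.1, 0.6, 0.4]
opening: 0.2
grasp_force: 0.0
```

```bash
python3 - <<'E'
from h import *
c=cap("wrist","w9");s=robot.sense();p=s["ee_pos"];print(p,s["tcp_rot"][:2,1],s["opening"])
for b in blobs(c,(25,150,100),(33,255,255),300,50): print("yellow",b)
print(proj(c,(520,-306,61)),proj(c,p))
S=cap("scene","s3");np.savez("s3.npz",**S)
a=cv2.resize(S["image"][220:360,320:460],None,fx=3,fy=3);b=cv2.resize(c["image"][100:430,170:500],(420,420));cv2.imwrite("pics/s3c.png",np.hstack([a,b])[:,:780,::-1])
E
```

```text
[ 520.05013848 -304.78186512  161.76519745] [0.99998812 0.00487009] 0.07900694918340555
yellow (array([332.3, 233.6]), array([ 546.3, -311.1]), array([ 66.6, 112.8]), 87.7)
(np.float64(316.74031274121637), np.float64(234.93607792254903)) (np.float64(315.93357257612246), np.float64(304.4489459295054))
```

View pics/s3c.png

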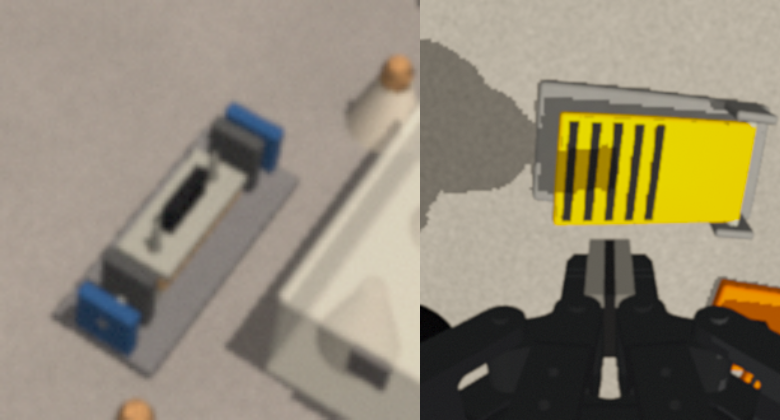

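Left: the plate lies flat on the pack with the pins through it. Right: my pad estimate lands on the middle rib at about (607,172), so I press there.

drive_tool(
  motion=[
    [[0,0,-0.03],0,0],
    [[0,0,-0.03],0,0],
    [[0,0,-0.02],0,0],
    [[0,0,-0.01],0,0],
    [[0,0,-0.006],0,0],
    [[0,0,-0.005],0,0],
    [[0,0,-0.005],0,0],
    [[0,0,-0.005],0,0],
    [[0,0,-0.004],0,0],
    [[0,0,-0.003],0,0],
    [[0,0,0],0,0],
  ],
)

```text
clock: 27.57
ee_pos: [519.9, -306.0, 45.4]
tcp_rot: [[-0.005, 1.0, 0.001], [1.0, 0.005, -0.001], [-0.001, 0.001, -1.0]]
wrist_force: [-3.8, 1.3, 7.3]
opening: -0.2
grasp_force: 3.6
```

drive_tool(
  motion=[
    [[0,0,-0.003],0,0],
    [[0,0,-0.002],0,0],
    [[0,0,-0.002],0,0],
    [[0,0,-0.001],0,0],
    [[0,0,0],0,0],
  ],
)

```text
clock: 27.98
ee_pos: [519.8, -306.1, 38.1]
tcp_rot: [[-0.005, 1.0, 0.001], [1.0, 0.005, -0.002], [-0.002, 0.001, -1.0]]
wrist_force: [-4.8, 0.9, 10.2]
opening: -0.1
grasp_force: 4.7
```

Just at the stop. Push a touch more to be sure, then hold for over a second.

drive_tool(
  motion=[
    [[0,0,-0.001],0,0],
    [[0,0,-0.0005],0,0],
    [[0,0,0],0,0],
  ],
)

```text
clock: 28.23
ee_pos: [519.9, -306.1, 37.8]
tcp_rot: [[-0.005, 1.0, 0.001], [1.0, 0.005, -0.002], [-0.002, 0.001, -1.0]]
wrist_force: [-7.3, 3.3, 18.0]
opening: -0.1
grasp_force: 8.7
```

Stop reached: force jumps to 18 N with no further travel. Hold, then let it rise.

drive_tool(
  motion=[
    [[0,0,0],0,0],
    [[0,0,0],0,0],
    [[0,0,0],0,0],
    [[0,0,0],0,0],
    [[0,0,0],0,0],
    [[0,0,0],0,0],
    [[0,0,0],0,0],
    [[0,0,0],0,0],
    [[0,0,0],0,0],
    [[0,0,0],0,0],
    [[0,0,0],0,0],
    [[0,0,0],0,0],
  ],
)

```text
clock: 29.23
ee_pos: [519.9, -306.1, 37.9]
tcp_rot: [[-0.005, 1.0, 0.001], [1.0, 0.005, -0.002], [-0.002, 0.001, -1.0]]
wrist_force: [-7.3, 2.5, 16.8]
opening: 0.3
grasp_force: 8.7
```

drive_tool(
  motion=[
    [[0,0,0.006],0,0],
    [[0,0,0.008],0,0],
    [[0,0,0.01],0,0],
    [[0,0,0.02],0,0],
    [[0,0,0.03],0,0],
    [[0,0,0.03],0,0],
    [[0,0,0.02],0,0],
    [[0.0145,0.0285,0],0,0.4],
    [[0.0145,0.0285,0],0,0.4],
    [[0.0145,0.0285,0],0,0.4],
    [[0.0145,0.0285,0],0,0.4],
    [[0.0145,0.0285,0],0,0.4],
    [[0.0145,0.0285,0],0,0.4],
    [[0.0145,0.0285,0],0,0.4],
    [[0.0145,0.0285,0],0,0.4],
    [[0.0145,0.0285,0],0,0.4],
    [[0.0145,0.0285,0],0,0.4],
    [[0,0,0],0,0.4],
    [[0,0,0],0,0.4],
    [[0,0,0],0,0.4],
  ],
)

```text
clock: 30.9
ee_pos: [664.5, -20.8, 158.8]
tcp_rot: [[-0.005, 1.0, 0.0], [1.0, 0.005, -0.001], [-0.001, 0.0, -1.0]]
wrist_force: [-0.8, 0.1, 0.5]
opening: 34.2
grasp_force: 0.0
```

```bash
python3 - <<'E'
from h import *
t=cap("top","t4")
for b in blobs(t,(25,180,120),(33,255,255),100,50): print("yellow",b)
c=cap("wrist","w10");s=robot.sense();p=s["ee_pos"];print(p,s["tcp_rot"][:2,1],s["opening"])
hsv=cv2.cvtColor(c["image"],cv2.COLOR_RGB2HSV)
# black grip bar: dark blob near expected place
q=np.array([proj(c,(665+i,-20+j,88)) for i in(-15,18) for j in(-40,40)]);x0,y0=q.min(0).astype(int);x1,y1=q.max(0).astype(int)
m=(hsv[y0:y1,x0:x1,2]<50).astype(np.uint8);n,l,st,ce=cv2.connectedComponentsWithStats(m)
for i in range(1,n):
    X,Y,w,h,a=st[i]
    if a>100: print("bar?",X+x0,Y+y0,w,h,a,"x at top:",onplane(c,X+x0,Y+y0+3,88).round(1),onplane(c,X+x0+w,Y+y0,88).round(1))
E
```

```text
yellow (array([420.7, 210.6]), array([ 549.3, -306.1]), array([ 61.8, 106.4]), 85.3)
[664.36018516 -21.75586231 158.72180164] [0.99999534 0.00304635] 34.13852947168052
bar? 311 200 17 83 1119 x at top: [661.3   7.4  88. ] [671.3   9.2  88. ]
```

Pedal is back up. Regrasp the plate at the recorded pose (664.9,-20.6,62.7).

drive_tool(
  motion=[
    [[0.0003,0.0005,-0.03],0,0.4],
    [[0,0,-0.03],0,0.4],
    [[0,0,-0.015],0,0.4],
    [[0,0,-0.01],0,0.4],
    [[0,0,-0.006],0,0.4],
    [[0,0,0],0,0.3],
    [[0,0,0],0,0.28],
    [[0,0,0],0,0.28],
    [[0,0,0],0,0.28],
  ],
)

```text
clock: 31.75
ee_pos: [665.8, -20.2, 68.8]
tcp_rot: [[-0.004, 1.0, 0.003], [1.0, 0.004, -0.0], [-0.0, 0.003, -1.0]]
wrist_force: [0.3, -0.5, -0.2]
opening: 23.9
grasp_force: 0.0
```

drive_tool(
  motion=[
    [[-0.0006,-0.0003,-0.003],0,0.28],
    [[0,0,-0.0025],0,0.28],
    [[0,0,0],0,0.28],
    [[0,0,0],0,0.28],
    [[0,0,0],0,0.28],
  ],
)

```text
clock: 32.17
ee_pos: [664.4, -20.3, 61.8]
tcp_rot: [[-0.004, 1.0, -0.0], [1.0, 0.004, -0.0], [-0.0, -0.0, -1.0]]
wrist_force: [-0.5, 0.1, 0.2]
opening: 24.0
grasp_force: 0.0
```

drive_tool(
  motion=[
    [[0.0003,-0.0002,0.0008],0,0.28],
    [[0,0,0],0,0],
    [[0,0,0],0,0],
    [[0,0,0],0,0],
    [[0,0,0],0,0],
    [[0,0,0],0,0],
    [[0,0,0],0,0],
  ],
  force=90,
)

```text
clock: 32.75
ee_pos: [665.0, -20.6, 63.1]
tcp_rot: [[-0.004, 1.0, 0.001], [1.0, 0.004, -0.0], [-0.0, 0.001, -1.0]]
wrist_force: [1.3, -0.6, 4.6]
opening: 10.1
grasp_force: 88.7
```

drive_tool(
  motion=[
    [[0,0,0.005],0,0],
    [[0,0,0.008],0,0],
    [[0,0,0.01],0,0],
    [[0,0,0.012],0,0],
    [[0,0,0.015],0,0],
    [[0,0,0.02],0,0],
    [[0,0,0.02],0,0],
    [[0,0,0],0,0],
    [[0,0,0],0,0],
  ],
)

```text
clock: 33.5
ee_pos: [665.3, -20.6, 154.3]
tcp_rot: [[-0.004, 1.0, 0.003], [1.0, 0.004, -0.001], [-0.001, 0.003, -1.0]]
wrist_force: [0.4, -0.2, -3.4]
opening: 10.2
grasp_force: 88.2
```

drive_tool(
  motion=[
    [[-0.006,0.0165,0],0.01,0],
    [[-0.0083,0.0229,0],0.0158,0],
    [[-0.0083,0.0229,0],0.0158,0],
    [[-0.0083,0.0229,0],0.0158,0],
    [[-0.0083,0.0229,0],0.0158,0],
    [[-0.0083,0.0229,0],0.0158,0],
    [[-0.0083,0.0229,0],0.0158,0],
    [[-0.0083,0.0229,0],0.0158,0],
    [[-0.0083,0.0229,0],0.0158,0],
    [[-0.0083,0.0229,0],0.0158,0],
    [[-0.0083,0.0229,0],0.0158,0],
    [[-0.0083,0.0229,0],0.0158,0],
    [[-0.0083,0.0229,0],0.0158,0],
    [[-0.0083,0.0229,0],0.0158,0],
    [[-0.0083,0.0229,0],0.0158,0],
    [[-0.0083,0.0229,0],0.0158,0],
    [[0,0,0],0,0],
    [[0,0,0],0,0],
    [[0,0,0],0,0],
    [[0,0,0],0,0],
  ],
)

```text
clock: 35.17
ee_pos: [534.0, 338.6, 151.8]
tcp_rot: [[-0.248, 0.969, -0.001], [0.969, 0.248, -0.001], [-0.001, -0.001, -1.0]]
wrist_force: [0.6, -0.4, -3.2]
opening: 10.4
grasp_force: 88.2
```

```bash
python3 - <<'E'
from h import *
t=cap("top","t5")
for b in blobs(t,(20,40,150),(35,140,255),40,50): print("board top",b)
c=cap("wrist","w11");s=robot.sense();p=s["ee_pos"];print(p,s["tcp_rot"][:2,1],s["opening"],s["grasp_force"])
for n in("w8","w11"):
    g=cv2.cvtColor(cv2.imread(f"pics/{n}.png"),cv2.COLOR_BGR2HSV)
    # plate top edge, hole bottom rim, bar end along column 319; plate sides on row 190
    print(n,"col",g[165:235,317:322,2].mean(1).astype(int).tolist()); print("row",g[188:192,255:270,2].mean(0).astype(int).tolist(),g[188:192,365:382,2].mean(0).astype(int).tolist())
E
```

```text
board top (array([327.8, 170.2]), array([666.3, -16.8]), array([106.5,  38.5]), 89.6)
board top (array([628.,  86.]), array([ 933.8, -982.8]), array([74. , 77.4]), 89.6)
[534.42400824 338.51304126 152.31019245] [0.96891946 0.24737589] 10.637244955003963 88.16555500030518
w8 col [235, 236, 235, 229, 213, 180, 134, 102, 98, 117, 164, 201, 211, 210, 210, 210, 209, 209, 209, 210, 210, 210, 209, 209, 209, 209, 209, 209, 209, 209, 209, 208, 208, 199, 187, 198, 222, 234, 236, 236, 235, 235, 235, 235, 235, 236, 233, 222, 207, 197, 188, 181, 179, 179, 180, 175, 155, 125, 102, 103, 125, 156, 175, 187, 198, 205, 207, 207, 207, 207]
row [123, 123, 122, 120, 118, 123, 146, 181, 202, 207, 206, 206, 206, 207, 209] [214, 215, 217, 217, 218, 218, 219, 219, 219, 215, 199, 175, 163, 175, 188, 192, 192]
w11 col [118, 103, 106, 108, 110, 113, 115, 111, 101, 115, 162, 199, 209, 208, 208, 208, 208, 207, 208, 207, 208, 207, 208, 207, 207, 207, 207, 207, 207, 207, 207, 208, 206, 197, 177, 149, 129, 121, 120, 122, 126, 123, 109, 102, 105, 104, 106, 112, 117, 119, 119, 123, 130, 140, 150, 150, 133, 108, 96, 103, 131, 162, 176, 185, 197, 204, 205, 205, 205, 205]
row [120, 118, 118, 119, 121, 124, 143, 177, 198, 204, 203, 203, 203, 204, 205] [214, 215, 217, 217, 218, 218, 219, 219, 218, 215, 204, 192, 187, 186, 186, 187, 188]
```

Plate sits in the grip exactly as before, and the boards stay on the press. Return to the recorded stand pose (534.7,340.6).

drive_tool(
  motion=[
    [[0.0004,0.0018,-0.02],0.003,0],
    [[0,0,-0.025],0,0],
    [[0,0,-0.02],0,0],
    [[0,0,-0.01],0,0],
    [[0,0,0],0,0],
    [[0,0,0],0,0],
    [[0,0,0],0,0],
    [[0,0,0],0,0],
    [[0,0,0],0,0],
    [[0,0,0],0,0],
  ],
)

```text
clock: 36.1
ee_pos: [535.0, 341.5, 78.6]
tcp_rot: [[-0.252, 0.968, 0.002], [0.968, 0.252, 0.001], [0.0, 0.002, -1.0]]
wrist_force: [-1.2, -0.2, -1.9]
opening: 10.3
grasp_force: 88.2
```

drive_tool(
  motion=[
    [[-0.0002,-0.0007,-0.004],0,0],
    [[0,0,-0.004],0,0],
    [[0,0,0],0,0],
    [[0,0,0],0,0],
    [[0,0,0],0,0],
    [[0,0,0],0,0],
  ],
)

```text
clock: 36.6
ee_pos: [534.5, 340.6, 69.7]
tcp_rot: [[-0.252, 0.968, 0.0], [0.968, 0.252, 0.0], [0.0, 0.0, -1.0]]
wrist_force: [0.3, -0.3, -3.7]
opening: 10.5
grasp_force: 88.2
```

drive_tool(
  motion=[
    [[0,0,-0.004],0,0],
    [[0,0,-0.004],0,0],
    [[0,0,-0.004],0,0],
    [[0,0,-0.004],0,0],
    [[0,0,0],0,0],
    [[0,0,0],0,0],
  ],
)

```text
clock: 37.1
ee_pos: [534.1, 340.4, 53.1]
tcp_rot: [[-0.252, 0.968, -0.001], [0.968, 0.252, -0.0], [-0.0, -0.001, -1.0]]
wrist_force: [-0.3, 0.4, -1.8]
opening: 10.1
grasp_force: 88.2
```

drive_tool(
  motion=[
    [[0.0003,0,-0.004],0,0],
    [[0,0,-0.003],0,0],
    [[0,0,-0.0015],0,0],
    [[0,0,-0.001],0,0],
    [[0,0,0],0,0],
    [[0,0,0],0,0],
  ],
)

```text
clock: 37.6
ee_pos: [534.7, 340.5, 44.1]
tcp_rot: [[-0.252, 0.968, 0.0], [0.968, 0.252, -0.0], [-0.0, 0.0, -1.0]]
wrist_force: [0.1, -0.3, -3.4]
opening: 10.8
grasp_force: 88.2
```

drive_tool(
  motion=[
    [[0,0,-0.001],0,0],
    [[0,0,-0.0008],0,0],
    [[0,0,0],0,0],
    [[0,0,0],0,0],
  ],
)

```text
clock: 37.93
ee_pos: [534.9, 340.6, 43.1]
tcp_rot: [[-0.252, 0.968, 0.001], [0.968, 0.252, 0.0], [0.0, 0.001, -1.0]]
wrist_force: [-2.6, -0.6, 4.4]
opening: 10.2
grasp_force: 89.2
```

Home: contact at 43.1, the expected height (63.1 − 20). Release and retreat clear.

drive_tool(
  motion=[
    [[0,0,0],0,0.4],
    [[0,0,0],0,0.4],
    [[0,0,0],0,0.4],
    [[0,0,0],0,0.4],
    [[0,0,0.015],0,0.4],
    [[0,0,0.03],0,0.4],
    [[0,0,0.035],0,0.4],
    [[0,0,0.035],0,0.4],
    [[-0.025,-0.025,0.02],0,0.4],
    [[-0.025,-0.03,0],0,0.4],
    [[-0.025,-0.03,0],0,0.4],
    [[-0.02,-0.03,0],0,0.4],
    [[0,0,0],0,0.4],
    [[0,0,0],0,0.4],
    [[0,0,0],0,0.4],
  ],
)

```text
clock: 39.18
ee_pos: [440.6, 225.9, 177.9]
tcp_rot: [[-0.251, 0.968, 0.002], [0.968, 0.251, 0.001], [0.0, 0.002, -1.0]]
wrist_force: [0.2, -0.7, 0.2]
opening: 34.2
grasp_force: 0.0
```

```bash
python3 - <<'E'
from h import *
s=cap("scene","s4")["image"]
a=cv2.resize(s[110:390,310:480],None,fx=2.1,fy=2.1,interpolation=cv2.INTER_CUBIC);b=cv2.resize(s[155:220,385:440],(388,459),interpolation=cv2.INTER_CUBIC);b=cv2.copyMakeBorder(b,0,a.shape[0]-459,0,0,0)
cv2.imwrite("pics/fin.png",np.hstack([a,b])[:,:,::-1]);print(robot.sense()["ee_pos"])
E
```

```text
[440.77330758 226.18558302 177.69824472]
```

View pics/fin.png

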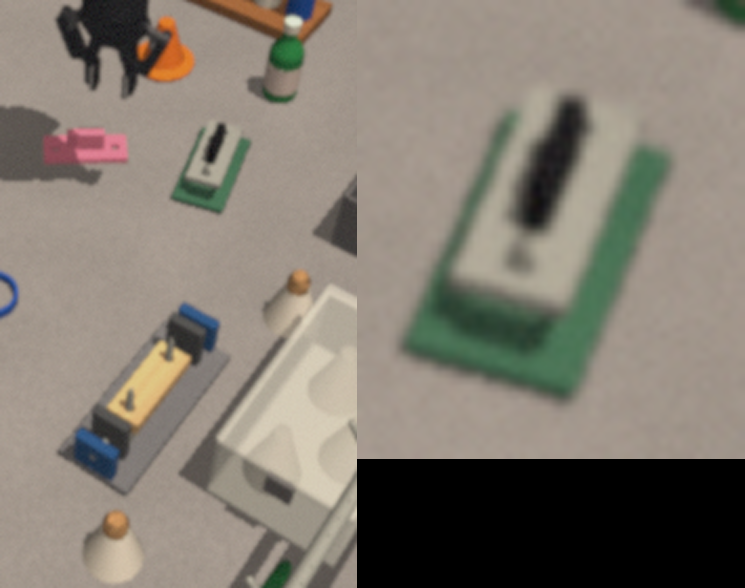

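The plate is flat on its stand at (212,155), the two boards are on the press at (150,385), and the bystanders are in place.

```bash
python3 -c "
from cell import robot
print(robot.job_done())"
```

```text
the job is handed in; nothing more can be done
None
```

I stacked both birch boards on the press, pressed them once with the plate on top (pedal held at its stop for just over a second), and put the plate back on its stand; the job is handed in at about 39 s, with no verdict returned.

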